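# Change the ball feeder over to its other can

## Robot

A 6-joint arm with a two-finger parallel gripper is mounted at the origin on a cart in front of the work surface, level with it; the furniture and walls round the work are solid. World frame = base frame: x ahead of the robot, y to its left, z up, the work surface at z = 0. Lengths are in m, angles in degrees, forces in N, time in s.
With the tool pointing down it reaches from about 0.325 to 0.9 m from the base axis. Payload 6.1 kg.
Tool frame: the origin (TCP) lies between the finger pads; the fingertips stand 17 mm ahead of it and the grasp point (between the pads) lies 2 mm behind it; z points along the fingers, y is the line along which they close (so a half turn about z gives the same grasp; the last joint's range is limited). The gripper opens to 85 mm and grips with 20 to 120 N. Pads are 22 mm wide; open, the fingers measure 114 mm over their backs; the gripper's body (76 mm by 85 mm) begins 54 mm behind the grasp point. The pads swing forward as they close: fully open they stand 13 mm farther back than shut.
Start: joints at [-73.803, 12.628, 87.462, -0, 79.91, -7.225], TCP at [0.248, -0.573, 0.248] pointing down, gripper open.
Joint ranges: [-170.65, 170.65], [-52.31, 119.04], [5.05, 147.46], [-71.25, 251.25], [11.57, 151.72], [-153.62, 153.62]. Speed limits (degrees/s): [147.25, 147.25, 172.46, 180, 180, 180].

## Interface

Orientations are given as a 3x3 rotation matrix whose columns are the frame's x, y, z axes.
In Python, from station import status, viewer, job gives the robot as it stands. The module is installed in compiled form; this text tells all that it offers.
- The arm moves only by the tool carry_out, never from a script. Its argument "targets" is one flat list of numbers, 5 for each row, row after row: the opening, from -1 (shut) to 1 (fully open), so that 0 is half open, then the shift along the tool's x, y, z in mm, then the turn about the tool's z in rad. A call has 1 to 8 rows; each row shifts and turns the commanded pose from where the row before left it, along the tool's axes as they then stand; what a row does not reach is not made up. A row lasts 1/10 s, in which the tool goes at most 50 mm and 8.59 degrees, less where a joint would pass 70% of its speed; a pose out of reach is approached as far as the arm can. A call with a gripper value outside its range is refused whole. The fingers move at their own pace and stop on an object; "grip_force" is the grip in N (left out, the last holds). Time passes only in rows, so rows that do not move let the fingers close. It gives the time, the measured TCP pose, the force, the opening and the grip force at its end, in the units of the state.
- status.read_state(): the state, without advancing time (a new reading comes with each control period).
- viewer.get_image(name): name is "scene" or "top" or "wrist"; returns the picture (420x560x3 uint8, red, green, blue); there is no depth.
- viewer.camera_model(name): a dict with "camera_matrix" (3x3 intrinsics, pixels), "k1" (the pictures are not rectified: a ray, as slopes to the right and down, at radius r is drawn at 1 + k1 r^2 times it, then the intrinsics apply), "rvec" (rotation vector, rad) and "tvec" (3), from world to camera coordinates, as OpenCV has them; the wrist camera has in their place "hand_eye" (4x4, takes a point from camera to tool coordinates, whose origin is the TCP and whose axes are the flange's). Camera axes: x right, y down, z forward; pixel columns grow to the right and rows downward; lengths in m; the calibration is good to about 2 mm. A picture is of the moment at which its call begins: read the wrist's pose just before it. camera_model takes no time and is no camera call.
- job.close_job(): hands the job in; it is judged then, once.
The state is a dict: "time_s": time; "joint_pos": joint angles; "joint_vel": joint speeds; "effort": joint torques, N m; "ee_pos": TCP position; "orientation": TCP orientation; "ft_force": force on the tool from outside, world axes, zero at the start; "wrist_torque": the same for the moment, N m; "finger_gap": finger opening in m; "finger_force": force on a finger pad.
Only numpy, scipy, OpenCV 4.12 (cv2) and the standard library are available. Lean on these libraries where they do the work, as an engineer would, in place of code of your own. Each camera call takes 0.05 s, during which the arm holds its last target. There are 200 camera calls.

## Task

The can under the low end of the ball feeder's rocking chute is finished with. Press the raised end of the chute down with a fingertip so that it rocks over its pivot and stays down on that side, then press the spring release button beside the feed track right down and keep it down until all four bearing balls have run into the other can, and let it come back up. Nothing is picked up: do not touch the balls, and leave the two cans and everything round the feeder where they stand.

Things in the scene. Friction and masses are not known exactly. Their poses are not given: they have to be found in the camera images.
- feeder: Ball feeder fixed on the bench: grey base, two cheeks with a pivot pin, behind them the feed track, an open aluminium channel on a column. Origin on the bench under the pivot; x along the track, away from the robot (the track slopes down towards the robot); y to the left, along the rocking chute. Track: x = 17 to 145 mm, 28 mm wide, floor at z = 158 to 170 mm, walls 16 mm high
- chute (a joint): Tilt of the rocking chute: a channel 240 mm long (along the feeder's y), 33 mm wide, 16 mm walls, pivot 138 mm up; a toggle spring and a brass weight on its middle plate (top 205 mm up) tip it over centre. It lies on a stop at +0.21 or -0.21 rad and falls over by itself once past 0; 1 to 2 N on a finger plate moves it. Positive: left end up, right end low. Balls dropped on its middle run off the low end
- plate_left (a point): Middle of the top of the left finger plate: ribbed black rubber pad 34 x 30 mm on a flat plate that sticks out of the chute towards the robot, 82 mm left of the pivot, 38 mm in front of it. About 165 mm above the bench when this end is up, 130 mm when down (still 24 mm above the cans' rims). Press straight down from above
- plate_right (a point): The same for the right finger plate, 82 mm to the right of the pivot
- button (a point): Middle of the top of the release button, a black round button of 33 mm diameter on a steel stem to the left of the feed track (at x = 47, y = 58 mm in the feeder's frame); its top is 197 mm above the bench at rest. Press straight down
- release (a joint): Travel of the release button: 0 at rest, 0.017 m fully down. Spring: 2 N at the start, 5 N fully down. The stop blade across the track goes down with it, is clear of the balls from 0.014 m on, and comes up again when the button is let go. The balls need 2 to 3 s to run out
- can_left: Open round aluminium can, 109 mm in diameter, 106 mm tall, loose, standing under the left end of the chute, its middle about 152 mm left of the pivot; origin in the centre of its underside
- can_right: The same under the right end of the chute
- ball_0_center (a point): Centre of a steel bearing ball of 20 mm diameter, 33 g; the four wait in a row on the feed track behind the stop blade, this one is number 1 from the front
- ball_1_center (a point): Centre of a steel bearing ball of 20 mm diameter, 33 g; the four wait in a row on the feed track behind the stop blade, this one is number 2 from the front
- ball_2_center (a point): Centre of a steel bearing ball of 20 mm diameter, 33 g; the four wait in a row on the feed track behind the stop blade, this one is number 3 from the front
- ball_3_center (a point): Centre of a steel bearing ball of 20 mm diameter, 33 g; the four wait in a row on the feed track behind the stop blade, this one is number 4 from the front
- ball_0: The same ball (origin on its surface, turns with it)
- ball_1: The same ball (origin on its surface, turns with it)
- ball_2: The same ball (origin on its surface, turns with it)
- ball_3: The same ball (origin on its surface, turns with it)
- calipers: Bystander: vernier caliper 200 mm long lying in front of the feeder
- big_nut: Bystander: hex nut, 36 mm, in front of the feeder to the left
- bush: Bystander: bronze bush, 40 mm diameter, 45 mm tall, behind the chute on the right
- nipple: Bystander: steel pipe nipple standing on end, 34 mm diameter, 70 mm tall, behind the chute on the left
- roll: Bystander: roll of black tape, 58 mm diameter, to the right of the right can
- tin: Bystander: green grease tin, 70 mm diameter, 64 mm tall, further to the right

How it is judged (in metres and radians):
On the way, in this order (a step that is already met when the one before it is completed fails the run):
1. the chute has been rocked over and lies on its other stop (distance of plate_left from where it was at the start of the episode above 0.0185 m and (value of joint chute above 0.19 rad or value of joint chute below -0.19 rad)), for 0.2 s.
2. with the chute over, the release is pressed down (all of step 1 and value of joint release above 0.0135 m), for 0.2 s.
At the end, for the whole second after the job is handed in: The chute lies on the stop opposite to the one it started on (within 0.02 rad), the release button is back up (within 2 mm), and all four balls lie at rest inside the can under the end that is now low (within 45 mm of its axis, below its rim) (all of step 1 and value of joint release below 0.002 m and ((value of joint chute below -0.19 rad and horizontal distance between each of ball_0_center, ball_1_center, ball_2_center, ball_3_center and can_left below 0.045 m and height (world z) of each of ball_0_center, ball_1_center, ball_2_center, ball_3_center below 0.08 m and linear speed of each of ball_0, ball_1, ball_2, ball_3 below 0.05 m/s) or (value of joint chute above 0.19 rad and horizontal distance between each of ball_0_center, ball_1_center, ball_2_center, ball_3_center and can_right below 0.045 m and height (world z) of each of ball_0_center, ball_1_center, ball_2_center, ball_3_center below 0.08 m and linear speed of each of ball_0, ball_1, ball_2, ball_3 below 0.05 m/s))); the robot touches nothing.
It fails at once if a ball is touched by the robot (contact force between any of the fingers, the arm and ball_0 above 0.2 N or contact force between any of the fingers, the arm and ball_1 above 0.2 N or contact force between any of the fingers, the arm and ball_2 above 0.2 N or contact force between any of the fingers, the arm and ball_3 above 0.2 N).
It fails at once if a can is shoved, lifted or knocked over (moved more than 15 mm) (distance of any of can_left, can_right from where it was at the start of the episode above 0.015 m).
It fails at once if one of the things standing about is moved more than 20 mm (distance of any of calipers, bush, nipple, big_nut, roll, tin from where it was at the start of the episode above 0.02 m).
It also fails if it takes over 38 s, if anything falls off the work surface, if the arm or the gripper's body presses on something with over 40 N, if the wrist force passes 120 N, or if a joint passes its speed limit or range.

## Working session

There is one attempt and no reset: what is moved stays moved. The work goes in short steps, Python scripts to look and compute and a tool call to move; the robot and the scene stay as the last step left them, time stands still between calls to the robot, and variables do not carry over. Pictures are saved under pics/ and viewed, at most 10 in all, crops included, and the job is handed in when it is done.

Besides the shell and the picture viewer there is one more tool, called after "Emit:" in YAML: its name, and indented under it one key for each argument. carry_out: Moves the arm, as the interface text tells. Its arguments: {"type":"object","properties":{"targets":{"type":"array"},"grip_force":{"type":"number"}},"required":["targets"]}

```bash
mkdir -p pics; cat > h.py <<'E'
import numpy as np, cv2
from station import status, viewer, job
def cam(n):
    m=viewer.camera_model(n); return m
def ray(n,u,v):
    m=cam(n);K=np.array(m["camera_matrix"]);k=m["k1"]
    d=np.array([(u-K[0,2])/K[0,0],(v-K[1,2])/K[1,1]]);s=d.copy()
    for _ in range(30): s=d/(1+k*(s@s))
    R=cv2.Rodrigues(np.array(m["rvec"],float))[0];t=np.array(m["tvec"],float).ravel()
    return -R.T@t,R.T@np.array([s[0],s[1],1])
def plane(n,u,v,z):
    c,d=ray(n,u,v);return c+d*(z-c[2])/d[2]
def proj(n,p):
    m=cam(n);K=np.array(m["camera_matrix"]);R=cv2.Rodrigues(np.array(m["rvec"],float))[0]
    q=R@np.array(p,float)+np.array(m["tvec"],float).ravel();s=q[:2]/q[2];s=s*(1+m["k1"]*(s@s))
    return K[0,0]*s[0]+K[0,2],K[1,1]*s[1]+K[1,2]
E
python3 - <<'E'
from h import *
print(status.read_state())
for n in("scene","top"):
    cv2.imwrite(f"pics/{n}0.png",viewer.get_image(n)[:,:,::-1]); m=cam(n);print(m, ray(n,280,210))
E
```

```text
{'time_s': 0.0, 'joint_pos': array([-7.38012820e+01,  1.26751626e+01,  8.75256505e+01, -1.99931632e-03,
        7.99112150e+01, -7.22521504e+00]), 'joint_vel': array([-0.01079156,  0.10313922,  0.06869541,  0.04235692, -0.01990285,
        0.06660576]), 'effort': array([-2.10869825e-03, -4.96903503e+01, -3.89396811e+01, -1.49238012e-04,
        1.10608895e-02,  3.51899621e-05]), 'ee_pos': array([ 0.24827897, -0.57294111,  0.24720113]), 'orientation': array([[ 9.17586271e-01,  3.97536289e-01, -5.78448887e-04],
       [ 3.97536653e-01, -9.17584394e-01,  1.86805048e-03],
       [ 2.11842184e-04, -1.94405211e-03, -9.99998088e-01]]), 'ft_force': array([ 0.14617185, -0.62995073,  1.05229452]), 'wrist_torque': array([-0.00429442,  0.03004256, -0.02323518]), 'finger_force': 0.0, 'finger_gap': 0.08538861486857709}
{'camera_matrix': array([[496.35008873,   0.        , 277.70707385],
       [  0.        , 496.35008873, 208.83835269],
       [  0.        ,   0.        ,   1.        ]]), 'k1': -0.15888640446117333, 'rvec': array([ 0.61031995, -2.63048277,  1.2368068 ]), 'tvec': array([0.43866806, 0.2779967 , 1.13117492])} (array([0.11304271, 0.81924609, 0.93022885]), array([ 0.31615721, -0.69778435, -0.64278179]))
{'camera_matrix': array([[514.54585354,   0.        , 282.70223823],
       [  0.        , 514.54585354, 206.09915244],
       [  0.        ,   0.        ,   1.        ]]), 'k1': -0.15316255144240462, 'rvec': array([ 2.16786516, -2.15367041,  0.11550872]), 'tvec': array([-0.04719708,  0.53462374,  1.247273  ])} (array([ 0.39151613, -0.05146157,  1.29915621]), array([ 0.10470676,  0.01129361, -0.99448178]))
```

View pics/scene0.png

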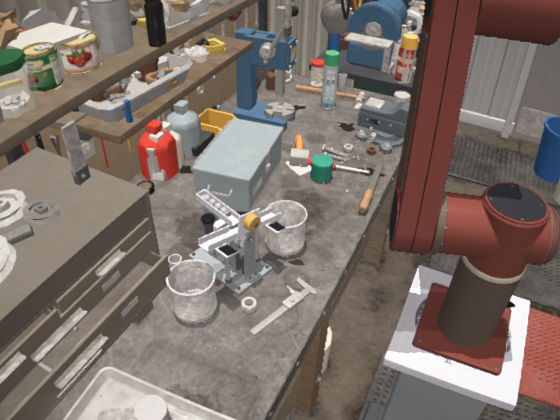

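View pics/top0.png

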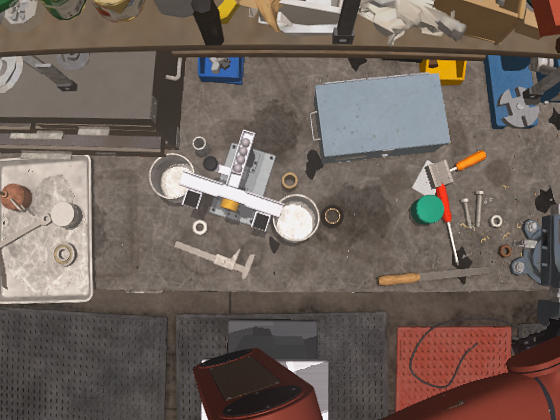

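Top: finger plates at about (191,198) and (261,222), button at (210,163). I'll zoom in to see which end is up.

```bash
python3 - <<'E'
from h import *
a=cv2.imread("pics/scene0.png")[180:325,160:320];b=cv2.imread("pics/top0.png")[120:265,145:325]
z=lambda i:cv2.resize(i,None,fx=2.3,fy=2.3,interpolation=cv2.INTER_CUBIC)
cv2.imwrite("pics/z0.png",np.hstack([z(a),z(b)]))
t=cv2.imread("pics/top0.png");g=(t.max(2)<45).astype(np.uint8)
n,l,s,c=cv2.connectedComponentsWithStats(g[130:250,150:320].copy())
for i in range(1,n):
    if s[i,4]>30: print("top dark",c[i]+[150,130],s[i])
    if s[i,4]>30:
        for zz in(.13,.165,.197):print(zz,plane("top",*(c[i]+[150,130]),zz)[:2].round(4))
t=cv2.imread("pics/scene0.png");g=(t.max(2)<45).astype(np.uint8)
n,l,s,c=cv2.connectedComponentsWithStats(g[180:325,160:320].copy())
for i in range(1,n):
    if s[i,4]>30: print("scene dark",c[i]+[160,180],s[i])
E
```

```text
scene dark [207.84883721 218.44186047] [42 34 13 10 86]
scene dark [276.10526316 226.02631579] [110  43  13   7  38]
scene dark [227.03448276 249.70689655] [61 66 14  8 58]
```

View pics/z0.png

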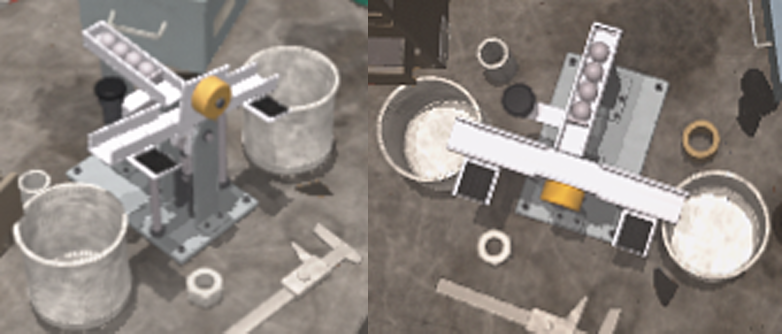

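The zoom shows both plates and the button clearly in each view. Next I triangulate them.

```bash
cat >> h.py <<'E'
def tri(a,b):
    (c1,d1),(c2,d2)=ray("scene",*a),ray("top",*b)
    d1/=np.linalg.norm(d1);d2/=np.linalg.norm(d2)
    s=np.linalg.lstsq(np.c_[d1,-d2],c2-c1,rcond=None)[0];p,q=c1+s[0]*d1,c2+s[1]*d2
    return (p+q)/2,np.linalg.norm(p-q)
def blob(n,img,u,v,th):
    g=(img.max(2)<th).astype(np.uint8);k,l,s,c=cv2.connectedComponentsWithStats(g)
    w=l[v-4:v+5,u-4:u+5].ravel();w=w[w>0]
    i=np.bincount(w).argmax();return c[i],s[i,4]
E
python3 - <<'E'
from h import *
S=cv2.imread("pics/scene0.png");T=cv2.imread("pics/top0.png");P={}
for nm,a,b in(("L",(227,250),(192,199)),("R",(276,226),(260,222)),("B",(208,218),(210,163))):
  for th in(55,70):
    A,B=blob("s",S,*a,th),blob("t",T,*b,th);p,e=tri(A[0],B[0]);print(nm,th,A,B,p.round(4),round(e,4))
  for z in(.13,.165,.197):print("  ",z,plane("top",*B[0],z)[:2].round(4),plane("scene",*A[0],z)[:2].round(4))
E
```

```text
Traceback (most recent call last):
  File "h.py", line 25, in blob
    i=np.bincount(w).argmax();return c[i],s[i,4]
ValueError: attempt to get argmax of an empty sequence
```

```bash
python3 - <<'E'
from h import *
S=cv2.imread("pics/scene0.png");T=cv2.imread("pics/top0.png")
for nm,a,b in(("L",(227,250),(192,199)),("R",(276,226),(260,222)),("B",(208,218),(210,163))):
  print(nm,[T[b[1]+i,b[0]].max() for i in range(-8,9)],[T[b[1],b[0]+i].max() for i in range(-8,9)])
  p,e=tri(a,b);print("hand",p.round(4),round(e,4))
  for z in(.13,.165,.197):print("  ",z,plane("top",*b,z)[:2].round(4),plane("scene",*a,z)[:2].round(4))
  try:
    A,B=blob("s",S,*a,55),blob("t",T,*b,70);p,e=tri(A[0],B[0]);print(nm,A,B,p.round(4),round(e,4))
  except ValueError: pass
E
```

```text
L [np.uint8(149), np.uint8(61), np.uint8(65), np.uint8(66), np.uint8(68), np.uint8(68), np.uint8(68), np.uint8(71), np.uint8(71), np.uint8(67), np.uint8(65), np.uint8(66), np.uint8(68), np.uint8(66), np.uint8(67), np.uint8(76), np.uint8(104)] [np.uint8(240), np.uint8(63), np.uint8(63), np.uint8(66), np.uint8(67), np.uint8(67), np.uint8(65), np.uint8(66), np.uint8(71), np.uint8(66), np.uint8(69), np.uint8(68), np.uint8(67), np.uint8(64), np.uint8(78), np.uint8(185), np.uint8(193)]
hand [0.536  0.1596 0.1602] 0.0022
   0.13 [0.5388 0.1648] [0.5537 0.134 ]
   0.165 [0.5344 0.1583] [0.5344 0.1639]
   0.197 [0.5303 0.1524] [0.5168 0.1913]
L (array([227.38554217, 249.59036145]), np.int32(83)) (array([191.41509434, 198.5408805 ]), np.int32(159)) [0.5358 0.1601 0.1623] 0.0001
R [np.uint8(72), np.uint8(66), np.uint8(69), np.uint8(68), np.uint8(66), np.uint8(65), np.uint8(66), np.uint8(67), np.uint8(66), np.uint8(66), np.uint8(66), np.uint8(65), np.uint8(67), np.uint8(64), np.uint8(87), np.uint8(103), np.uint8(88)] [np.uint8(226), np.uint8(195), np.uint8(96), np.uint8(63), np.uint8(66), np.uin
[... 535 characters left out ...]
uint8(70), np.uint8(71), np.uint8(71), np.uint8(72), np.uint8(73), np.uint8(75), np.uint8(75), np.uint8(77), np.uint8(78), np.uint8(58), np.uint8(75), np.uint8(114)] [np.uint8(107), np.uint8(70), np.uint8(62), np.uint8(70), np.uint8(70), np.uint8(71), np.uint8(72), np.uint8(71), np.uint8(72), np.uint8(74), np.uint8(74), np.uint8(75), np.uint8(75), np.uint8(71), np.uint8(63), np.uint8(70), np.uint8(112)]
hand [0.611  0.1158 0.1905] 0.0005
   0.13 [0.6232 0.1251] [0.6514 0.0583]
   0.165 [0.6163 0.1198] [0.6279 0.0916]
   0.197 [0.6099 0.115 ] [0.6063 0.122 ]
B (array([207.66363636, 218.56363636]), np.int32(110)) (array([209.89189189, 162.68918919]), np.int32(74)) [0.6119 0.1163 0.1888] 0.0007
```

The left plate is up: L ≈ (0.5345, 0.159, 0.165), R ≈ (0.488, 0.006, 0.130), button ≈ (0.610, 0.114, 0.197). The plate spacing of 160 mm matches the specification. I lift, close the fingers, align with the chute and move above the left plate.

Emit:
carry_out:
  targets: [-1,0,0,-12,0.1406,-1,0,0,-12,0.1406,-1,0,0,-12,0.1406,-1,0,0,-12,0.1406,-1,0,0,-12,0.1406,-1,3,-20,0,0,-1,3,-40,0,0,-1,3,-40,0,0]
  grip_force: 40

```text
time_s: 0.9
ee_pos: [0.286, -0.4794, 0.3075]
orientation: [[0.957, -0.291, -0.0], [-0.291, -0.957, 0.001], [-0.001, -0.001, -1.0]]
ft_force: [0.2, 0.0, 0.0]
finger_gap: -0.0002
finger_force: 0.0
```

Emit:
carry_out:
  targets: [-1,3,-40,0,0,-1,3,-40,0,0,-1,3,-40,0,0,-1,3,-40,0,0,-1,3,-40,0,0,-1,3,-40,0,0,-1,3,-40,0,0,-1,3,-40,0,0]

```text
time_s: 1.7
ee_pos: [0.4019, -0.1794, 0.308]
orientation: [[0.957, -0.29, -0.0], [-0.29, -0.957, 0.0], [-0.0, -0.0, -1.0]]
ft_force: [1.0, -0.3, -0.4]
finger_gap: 0.0001
finger_force: 0.0
```

Emit:
carry_out:
  targets: [-1,3,-40,0,0,-1,3,-40,0,0,-1,3,-40,0,0,-1,3,-40,0,0,-1,3,-40,0,0,-1,3,-40,0,0,-1,3,-40,0,0,-1,0,0,0,0]

```text
time_s: 2.5
ee_pos: [0.5035, 0.0847, 0.3076]
orientation: [[0.958, -0.286, -0.001], [-0.286, -0.958, 0.002], [-0.001, -0.001, -1.0]]
ft_force: [-0.1, -0.3, -0.4]
finger_gap: 0.0001
finger_force: 0.0
```

```bash
cat >> h.py <<'E'
def delta(p):
    s=status.read_state();print(s["time_s"],s["ee_pos"].round(4),s["joint_pos"].round(1),s["ft_force"].round(2),s["finger_gap"]);print(s["orientation"].round(3))
    for q in p: print("tool mm",(s["orientation"].T@(np.array(q)-s["ee_pos"])*1000).round(1))
E
python3 -c "
from h import *
delta([(.5335,.1605,.165+.017),(.610,.114,.197+.017)])"
```

```text
2.5 [0.5035 0.0847 0.3076] [ 6.000e-01 -5.200e+00  9.980e+01  1.000e-01  8.540e+01  1.072e+02] [-0.14 -0.31 -0.43] 0.00013228893955923962
[[ 0.958 -0.286 -0.001]
 [-0.286 -0.958  0.002]
 [-0.001 -0.001 -1.   ]]
tool mm [  7.3 -81.  125.7]
tool mm [ 93.8 -58.3  93.6]
```

Emit:
carry_out:
  targets: [-1,3,-40,0,0,-1,4,-41,0,0,-1,0,0,40,0,-1,0,0,40,0,-1,0,0,25,0,-1,0,0,5,0,-1,0,0,0,0]

```text
time_s: 3.2
ee_pos: [0.5327, 0.1556, 0.1976]
orientation: [[0.957, -0.29, -0.002], [-0.29, -0.957, -0.0], [-0.002, 0.001, -1.0]]
ft_force: [0.9, -0.0, 2.2]
finger_gap: 0.0002
finger_force: 0.0
```

```bash
python3 -c "
from h import *
delta([(.5335,.1605,.165+.017)])
for n,(x,y) in dict(scene=(150,170),top=(135,110)).items():
    i=viewer.get_image(n)[y:y+160,x:x+180,::-1];cv2.imwrite(f'pics/{n}1.png',i)
z=[cv2.resize(cv2.imread(f'pics/{n}1.png'),None,fx=2.2,fy=2.2) for n in('scene','top')]
cv2.imwrite('pics/z1.png',np.hstack(z))"
```

```text
3.2 [0.5327 0.1556 0.1976] [  8.2   5.6 101.   -0.   73.6 115. ] [ 0.95 -0.03  2.22] 0.00024907193688286243
[[ 0.957 -0.29  -0.002]
 [-0.29  -0.957 -0.   ]
 [-0.002  0.001 -1.   ]]
tool mm [-0.6 -4.9 15.6]
```

View pics/z1.png

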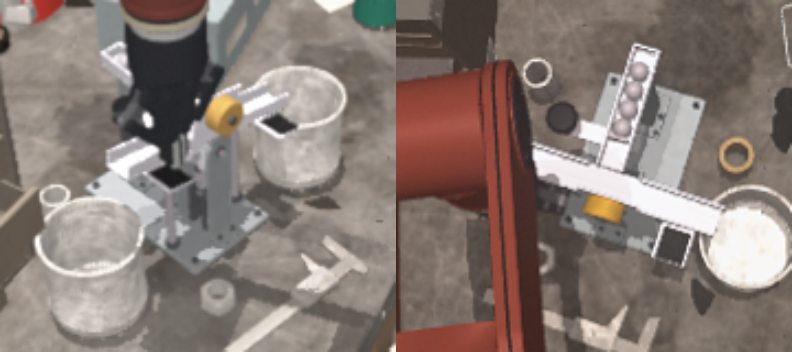

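The tip stands just above the left plate at scene-crop (170,178), and the chute has not moved. I shift 5 mm outward and press down past centre.

Emit:
carry_out:
  targets: [-1,0,-4,4,0,-1,0,0,8,0,-1,0,0,8,0,-1,0,0,8,0,-1,0,0,8,0,-1,0,0,5,0,-1,0,0,0,0,-1,0,0,0,0]

```text
time_s: 4.1
ee_pos: [0.5343, 0.16, 0.1571]
orientation: [[0.957, -0.29, -0.001], [-0.29, -0.957, -0.0], [-0.0, 0.0, -1.0]]
ft_force: [-0.3, -0.3, -0.1]
finger_gap: -0.0004
finger_force: 0.0
```

```bash
python3 -c "
from h import *
delta([(.5335,.1605,.13+.017)])
for n,(x,y) in dict(scene=(150,170),top=(135,110)).items():
    i=viewer.get_image(n)[y:y+160,x:x+180,::-1];cv2.imwrite(f'pics/{n}2.png',i)
z=[cv2.resize(cv2.imread(f'pics/{n}2.png'),None,fx=2.2,fy=2.2) for n in('scene','top')]
cv2.imwrite('pics/z2.png',np.hstack(z))"
```

```text
4.1 [0.5343 0.16   0.1571] [  8.6   8.3 102.6  -0.   69.1 115.4] [-0.3  -0.32 -0.12] -0.00037068293295341607
[[ 0.957 -0.29  -0.001]
 [-0.29  -0.957 -0.   ]
 [-0.     0.    -1.   ]]
tool mm [-0.9 -0.2 10.1]
```

View pics/z2.png

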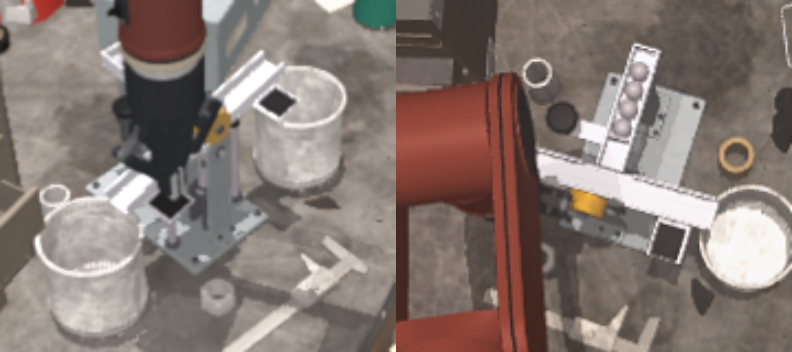

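The chute has gone over: the right plate is raised at scene-crop (277,102) and the force is zero. I lift and move above the button.

Emit:
carry_out:
  targets: [-1,0,0,-30,0,-1,0,0,-40,0,-1,0,0,-30,0,-1,26,6,0,0,-1,30,8,0,0,-1,30,8,0,0,-1,0,0,0,0,-1,0,0,0,0]

```text
time_s: 5.0
ee_pos: [0.6104, 0.1138, 0.2572]
orientation: [[0.957, -0.291, -0.001], [-0.291, -0.957, 0.0], [-0.001, -0.0, -1.0]]
ft_force: [0.5, -0.1, 0.2]
finger_gap: -0.0001
finger_force: 0.0
```

```bash
python3 -c "
from h import *
delta([(.610,.114,.197+.017)])"
```

```text
5.0 [0.6104 0.1138 0.2572] [  3.3  11.8  87.5   0.   80.8 110.2] [ 0.46 -0.09  0.21] -0.00013298432087065361
[[ 0.957 -0.291 -0.001]
 [-0.291 -0.957  0.   ]
 [-0.001 -0.    -1.   ]]
tool mm [-0.5 -0.1 43.2]
```

Touch at 43 mm, fully down at 60 mm. I'll go to 58 mm and read the force.

Emit:
carry_out:
  targets: [-1,0,0,20,0,-1,0,0,16,0,-1,0,0,6,0,-1,0,0,6,0,-1,0,0,6,0,-1,0,0,4,0,-1,0,0,0,0,-1,0,0,0,0]

```text
time_s: 5.8
ee_pos: [0.6105, 0.1144, 0.1999]
orientation: [[0.957, -0.29, 0.001], [-0.29, -0.957, 0.0], [0.0, -0.001, -1.0]]
ft_force: [-3.4, 2.0, 4.9]
finger_gap: -0.0001
finger_force: 2.2
```

Emit:
carry_out:
  targets: [-1,0,0,1.5,0,-1,0,0,1.5,0,-1,0,0,0,0,-1,0,0,0,0,-1,0,0,0,0]

```text
time_s: 6.3
ee_pos: [0.6107, 0.1142, 0.1966]
orientation: [[0.957, -0.29, 0.001], [-0.29, -0.957, 0.0], [0.001, -0.001, -1.0]]
ft_force: [-1.6, 2.3, 5.6]
finger_gap: 0.0002
finger_force: 2.5
```

```bash
python3 -c "
from h import *
delta([])
for n,(x,y) in dict(scene=(150,170),top=(135,110)).items():
    i=viewer.get_image(n)[y:y+160,x:x+180,::-1];cv2.imwrite(f'pics/{n}3.png',i)
z=[cv2.resize(cv2.imread(f'pics/{n}3.png'),None,fx=2.2,fy=2.2) for n in('scene','top')]
cv2.imwrite('pics/z3.png',np.hstack(z))"
```

```text
6.3 [0.6107 0.1142 0.1966] [  3.3  14.4  91.1   0.   74.5 110.2] [-1.6   2.29  5.58] 0.00017612915953290384
[[ 0.957 -0.29   0.001]
 [-0.29  -0.957  0.   ]
 [ 0.001 -0.001 -1.   ]]
```

View pics/z3.png

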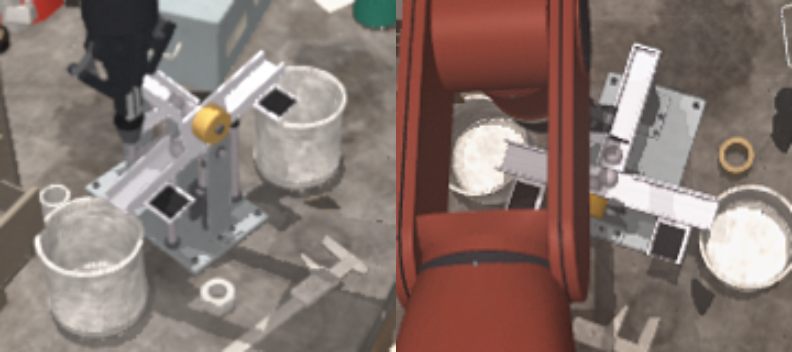

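The balls are running: two are at top-crop (608,150-180) and the track behind them is empty. I hold the button for about 3 s.

Emit:
carry_out:
  targets: [-1,0,0,0,0,-1,0,0,0,0,-1,0,0,0,0,-1,0,0,0,0,-1,0,0,0,0,-1,0,0,0,0,-1,0,0,0,0,-1,0,0,0,0]

```text
time_s: 7.2
ee_pos: [0.6107, 0.1142, 0.1966]
orientation: [[0.957, -0.29, 0.001], [-0.29, -0.957, 0.0], [0.001, -0.001, -1.0]]
ft_force: [-1.9, 2.3, 5.1]
finger_gap: 0.0002
finger_force: 2.6
```

Emit:
carry_out:
  targets: [-1,0,0,0,0,-1,0,0,0,0,-1,0,0,0,0,-1,0,0,0,0,-1,0,0,0,0,-1,0,0,0,0,-1,0,0,0,0,-1,0,0,0,0]

```text
time_s: 8.0
ee_pos: [0.6107, 0.1142, 0.1966]
orientation: [[0.957, -0.29, 0.001], [-0.29, -0.957, 0.0], [0.001, -0.001, -1.0]]
ft_force: [-1.0, 1.7, 4.6]
finger_gap: 0.0001
finger_force: 2.6
```

Emit:
carry_out:
  targets: [-1,0,0,0,0,-1,0,0,0,0,-1,0,0,0,0,-1,0,0,0,0,-1,0,0,0,0,-1,0,0,0,0,-1,0,0,0,0,-1,0,0,0,0]

```text
time_s: 8.8
ee_pos: [0.6107, 0.1142, 0.1967]
orientation: [[0.957, -0.29, 0.001], [-0.29, -0.957, 0.0], [0.001, -0.001, -1.0]]
ft_force: [-0.9, 2.7, 5.7]
finger_gap: 0.0003
finger_force: 2.6
```

```bash
python3 -c "
from h import *
delta([])
for n,(x,y) in dict(scene=(150,170),top=(135,110)).items():
    i=viewer.get_image(n)[y:y+160,x:x+180,::-1];cv2.imwrite(f'pics/{n}4.png',i)
z=[cv2.resize(cv2.imread(f'pics/{n}4.png'),None,fx=2.2,fy=2.2) for n in('scene','top')]
cv2.imwrite('pics/z4.png',np.hstack(z))"
```

```text
8.8 [0.6107 0.1142 0.1967] [  3.3  14.3  91.1   0.   74.5 110.2] [-0.87  2.7   5.7 ] 0.00025671212262586506
[[ 0.957 -0.29   0.001]
 [-0.29  -0.957  0.   ]
 [ 0.001 -0.001 -1.   ]]
```

View pics/z4.png

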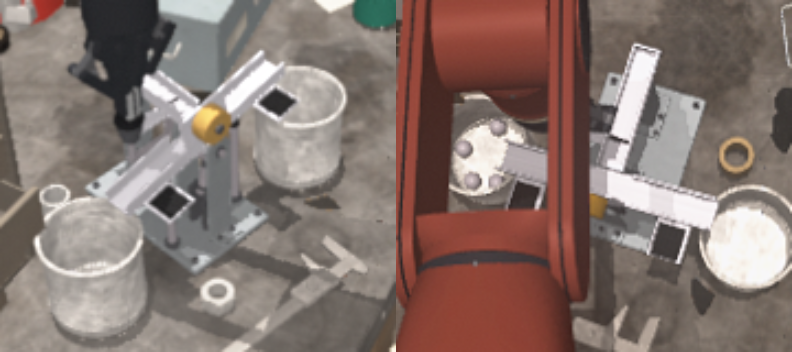

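All four balls lie in the left can, at top-crop (498,128), (463,148), (471,180) and (497,182). I let the button up, retreat and let everything settle.

Emit:
carry_out:
  targets: [-1,0,0,-6,0,-1,0,0,-6,0,-1,0,0,-6,0,-1,0,0,-20,0,-1,0,0,-40,0,-1,0,0,-30,0,-1,0,0,0,0,-1,0,0,0,0]

```text
time_s: 9.7
ee_pos: [0.6107, 0.1137, 0.3049]
orientation: [[0.957, -0.29, 0.001], [-0.29, -0.957, -0.001], [0.002, 0.0, -1.0]]
ft_force: [0.4, -0.2, -0.6]
finger_gap: 0.0
finger_force: 0.0
```

Emit:
carry_out:
  targets: [-1,-5,30,0,0,-1,-5,40,0,0,-1,-5,40,0,0,-1,-5,40,0,0,-1,-5,40,0,0,-1,-5,40,0,0,-1,-5,40,0,0,-1,0,0,0,0]

```text
time_s: 10.5
ee_pos: [0.496, -0.1378, 0.3021]
orientation: [[0.956, -0.295, -0.004], [-0.295, -0.956, -0.001], [-0.004, 0.002, -1.0]]
ft_force: [0.5, 0.2, -0.5]
finger_gap: -0.0
finger_force: 0.0
```

Emit:
carry_out:
  targets: [-1,0,0,0,0,-1,0,0,0,0,-1,0,0,0,0,-1,0,0,0,0,-1,0,0,0,0,-1,0,0,0,0,-1,0,0,0,0,-1,0,0,0,0]

```text
time_s: 11.3
ee_pos: [0.4986, -0.1341, 0.3043]
orientation: [[0.957, -0.29, 0.0], [-0.29, -0.957, -0.0], [0.0, 0.0, -1.0]]
ft_force: [0.6, 0.3, -0.5]
finger_gap: 0.0001
finger_force: 0.0
```

```bash
python3 -c "
from h import *
delta([])
for n,(x,y) in dict(scene=(150,170),top=(135,110)).items():
    i=viewer.get_image(n)[y:y+160,x:x+180,::-1];cv2.imwrite(f'pics/{n}5.png',i)
z=[cv2.resize(cv2.imread(f'pics/{n}5.png'),None,fx=2.2,fy=2.2) for n in('scene','top')]
cv2.imwrite('pics/z5.png',np.hstack(z))"
```

```text
11.3 [ 0.4986 -0.1341  0.3043] [-23.8  -4.3  99.3  -0.   85.   83. ] [ 0.63  0.3  -0.46] 6.118479776104406e-05
[[ 0.957 -0.29   0.   ]
 [-0.29  -0.957 -0.   ]
 [ 0.     0.    -1.   ]]
```

View pics/z5.png

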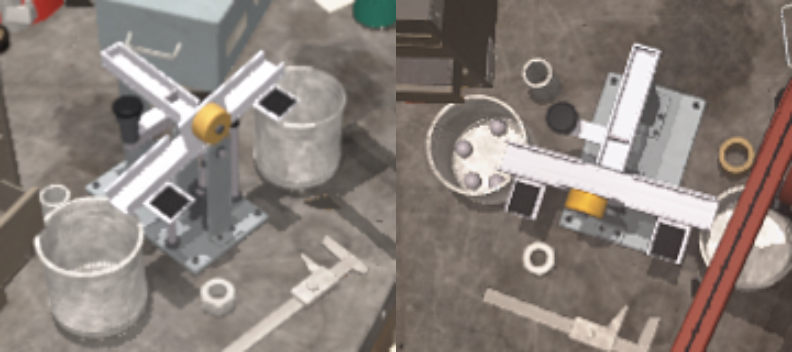

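The button is back up, the left end of the chute is down, the four balls are at rest in the left can, and nothing else has moved.

```bash
python3 -c "
from station import job
print(job.close_job())"
```

```text
the job is handed in; nothing more can be done
None
```

I rocked the chute over to the left and held the release down until all four balls had run into the left can. The button is back up and the job is handed in at about 11 s of the 38 s allowed, but the hand-in returned no verdict.

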